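Set out the repair bench on its silhouette pads

ROBOT

A 7-joint arm with a two-finger parallel gripper is mounted at the origin on a cart in front of the work surface, level with it; the furniture and walls round the work are solid. World frame = base frame: x ahead of the robot, y to its left, z up, the work surface at z = 0. Lengths are in m, angles in rad, forces in N, time in s.
With the tool pointing down it reaches from about 0.35 to 0.9 m from the base axis. Payload 8.1 kg.
Tool frame: the origin (TCP) lies midway between the tips of the shut fingers; the grasp point (between the pads) lies 19 mm behind it (r.pinch_z is the distance from the TCP to the grasp point, in m); z points along the fingers, y is the line along which they close (so a half turn about z gives the same grasp; the last joint's range is limited). The gripper opens to 85 mm and grips with 20 to 120 N. Pads are 22 mm wide; open, the fingers measure 114 mm over their backs; the gripper's body (76 mm by 85 mm) begins 54 mm behind the grasp point. The pads swing forward as they close: fully open they stand 13 mm farther back than shut.
Start: joints at [1.082, 0.434, 0.025, 1.573, -0.012, 1.134, -0.075], TCP at [0.235, -0.579, 0.231] pointing down, gripper open.
Joint ranges: [-2.62, 2.62], [-0.44, 2.09], [-1.27, 1.32], [0.08, 2.57], [-1.32, 4.46], [0.12, 2], [-2.74, 2.74]. Speed limits (rad/s): [2.22, 2.22, 3.01, 3.01, 3.14, 3.14, 3.14].

INTERFACE

Orientations are given as a unit quaternion [x, y, z, w].
In Python, from station import r gives the robot as it stands. The module is installed in compiled form; this text tells all that it offers.
- The arm moves only by the shell command python3 -m inch 'ROWS' [OPENING] [FORCE]. ROWS is JSON, one flat list of numbers, 6 for each row, row after row: the shift along the world's x, y, z each as a share of 30 mm, from -1 to 1, then the turn, a rotation vector about the world's x, y, z each as a share of 8 degrees, from -1 to 1. A call has 1 to 12 rows; each row shifts and turns the commanded pose from where the row before left it; what a row does not reach is not made up. A row lasts 1/8 s, in which the tool goes at most 62.5 mm and 10.7 degrees, less where a joint would pass 70% of its speed; a pose out of reach is approached as far as the arm can. A call with a number of a shift or a turn outside -1 to 1 is refused whole. A call with a gripper value outside its range is refused whole. OPENING is the opening, from 0 (shut) to 1 (fully open), set as the call begins (- or left out, the last holds). The fingers move at their own pace and stop on an object; FORCE is the grip in N (left out, the last holds). Time passes only in rows, so rows that do not move let the fingers close. It gives the time, the measured TCP pose, the force, the opening and the grip force at its end, in the units of the state.
- r.observe(): the state, without advancing time (a new reading comes with each control period).
- r.grab_frame(name): name is "side" or "top" or "wrist"; returns a dict with "color" (384x512x3 uint8, red, green, blue), "range_z" (384x512 float32, m along the optical axis (not along the pixel's ray), 0 where there is no reading), "fx", "fy", "cx", "cy" (pixels), "dist" ([k1, k2, p1, p2, k3] as OpenCV has them; the pictures are not rectified), "R" (3x3) and "t" (3): a world point X has camera coordinates R X + t. Camera axes: x right, y down, z forward; pixel columns grow to the right and rows downward; lengths in m; the calibration is good to about 2 mm. A picture is of the moment at which its call begins.
- r.close_job(): hands the job in; it is judged then, once.
The state is a dict: "time_s": time; "joint_pos": joint angles; "dq": joint speeds; "joint_efforts": joint torques, N m; "tcp_pos": TCP position; "tcp_rot": TCP orientation; "ft_force": force on the tool from outside, world axes, zero at the start; "ft_torque": the same for the moment, N m; "width": finger opening in m; "finger_force": force on a finger pad.
Only numpy, scipy, OpenCV 4.12 (cv2) and the standard library are available. Lean on these libraries where they do the work, as an engineer would, in place of code of your own. Each camera call takes 0.05 s, during which the arm holds its last target. There are 200 camera calls.

TASK

Put the bench in order on the blue pads: set the gold flux tin and the black USB meter each squarely on the middle of the pad that shows its white silhouette (the meter lying along its silhouette, either way round), and lay the masking tape flat on the middle of the pad with the ring, with the amber tape flat and centred on top of it. Do not knock over or shift the little glass jar; the other tools and parts on the bench are not part of the job.

Things in the scene. Friction and masses are not known exactly. Their poses are not given: they have to be found in the camera images.
- mask_tape_mid (a point): roll of masking tape lying flat: the larger, thicker, beige roll, 58 mm diameter, 18 mm high, loose. Point: its centre, 9 mm above its underside; z is the roll's axis. Grasp across the whole diameter (the hollow core cannot be entered).
- kapton_tape_mid (a point): roll of amber (orange-brown) heat tape lying flat: the smaller, thinner roll, 54 mm diameter, 12 mm high, loose. Point: its centre, 6 mm above its underside; z is the roll's axis. Grasp across the whole diameter (the hollow core cannot be entered).
- flux_tin_mid (a point): round gold-yellow closed tin standing upright, 50 mm diameter, 26 mm high, loose. Point: its centre, 13 mm above its underside; z up. Grasp across its diameter.
- usb_meter_mid (a point): small black in-line USB meter (a black stick with a metal plug at one end) lying flat, 26 mm wide (x), 71 mm long (y) with the plug, 13 mm high, loose. Point: middle of its whole length, half-way up, 6.5 mm above its underside; z up; the 59 mm long body runs from y = -23 to +36 mm from this point, the thin plug is beyond the -y end. Grasp across the width (x), at this point.
- flux_jar_mid (a point): small clear glass jar with a black screw cap, standing upright, 34 mm diameter, 54 mm high; loose and not to be moved. Point: on its axis, 23 mm above its underside; z up.
- pad_tape: fixed thin blue rubber pad, 3 mm thick, lying flat on the bench, with a white printed (flat) silhouette at its middle; origin: centre of the pad's underside on the bench, which is also the middle of the silhouette. Round, 82 mm diameter; silhouette: a white RING of 58 mm outside and 39 mm inside diameter (place for the two tape rolls, the masking tape below).
- pad_tin: fixed thin blue rubber pad, 3 mm thick, lying flat on the bench, with a white printed (flat) silhouette at its middle; origin: centre of the pad's underside on the bench, which is also the middle of the silhouette. Round, 72 mm diameter; silhouette: a full white DISC of 50 mm diameter (place for the tin).
- pad_meter: fixed thin blue rubber pad, 3 mm thick, lying flat on the bench, with a white printed (flat) silhouette at its middle; origin: centre of the pad's underside on the bench, which is also the middle of the silhouette. Oblong with square ends, 46 mm (x) by 90 mm (y); silhouette: a white oblong 26 mm wide with a narrow plug at its -y end, 71 mm long along y (place for the USB meter, either way round).
Mind the look-alikes: they are no part of the job. Leave any purple look-alike of the part that bears kapton_tape_mid alone.

How it is judged:
By the outcome, as a careful person would: the job done as asked, in the order asked, and still so for the second after the job is handed in, with the robot touching nothing.
It also fails if it takes over 90 s, if anything falls off the work surface, if the arm or the gripper's body presses on something with over 40 N, if the wrist force passes 120 N, or if a joint passes its speed limit or range.

## Working session

There is one attempt and no reset: what is moved stays moved. The work goes in short steps, Python scripts to look and compute and a shell command to move; the robot and the scene stay as the last step left them, time stands still between calls to the robot, and variables do not carry over. Pictures are saved under pics/ and viewed, at most 14 in all, crops included, and the job is handed in when it is done.

```bash
mkdir -p pics
cat > h.py <<'E'
import numpy as np,cv2
from station import r
def grab(n):
    f=r.grab_frame(n); f['K']=np.array([[f['fx'],0,f['cx']],[0,f['fy'],f['cy']],[0,0,1]]); return f
def save(f,p,crop=None,s=1):
    im=f['color'][...,::-1]
    if crop: im=im[crop[1]:crop[3],crop[0]:crop[2]]
    cv2.imwrite('pics/'+p,cv2.resize(im,None,fx=s,fy=s,interpolation=cv2.INTER_CUBIC))
def plane(f,uv,z):
    "pixels -> world points on height z"
    n=cv2.undistortPoints(np.array(uv,float).reshape(-1,1,2),f['K'],np.array(f['dist'])).reshape(-1,2)
    d=np.c_[n,np.ones(len(n))]@f['R']; c=-f['R'].T@f['t']
    return c+d*((z-c[2])/d[:,2])[:,None]
def proj(f,X):
    return cv2.projectPoints(np.array(X,float).reshape(-1,3),cv2.Rodrigues(f['R'])[0],f['t'],f['K'],np.array(f['dist']))[0].reshape(-1,2)
def cloud(f):
    v,u=np.mgrid[:384,:512]
    n=cv2.undistortPoints(np.c_[u.ravel(),v.ravel()].astype(float).reshape(-1,1,2),f['K'],np.array(f['dist'])).reshape(-1,2)
    z=f['range_z'].ravel()[:,None]
    return ((np.c_[n,np.ones(len(n))]*z-f['t'])@f['R']).reshape(384,512,3)
E
python3 - <<'E'
from h import *
for n in('top','side'):
    f=grab(n); save(f,n+'0.png',s=1.5); print(n,-f['R'].T@f['t'],f['R'][2])
s=r.observe();print({k:np.round(s[k],3) for k in s}); print(r.pinch_z)
E
```

```text
top [0.32344107 0.12340323 1.07357377] [ 0.16124593 -0.02961878 -0.9864697 ]
side [0.21775623 1.09757449 0.96685293] [ 0.19783164 -0.71906357 -0.66619083]
{'time_s': np.float64(0.1), 'joint_pos': array([ 1.082,  0.435,  0.025,  1.574, -0.012,  1.134, -0.075]), 'dq': array([-0.   , -0.003, -0.001, -0.002, -0.001,  0.002,  0.001]), 'joint_efforts': array([ 3.0000e-03, -6.7175e+01,  1.0280e+00, -3.1691e+01,  1.6000e-02,
        7.0000e-03, -0.0000e+00]), 'tcp_pos': array([ 0.235, -0.579,  0.231]), 'tcp_rot': array([ 0.981,  0.192, -0.   , -0.001]), 'ft_force': array([-0.742,  1.004,  0.112]), 'ft_torque': array([-0.02 ,  0.017,  0.021]), 'finger_force': np.float64(0.0), 'width': np.float64(0.085)}
0.0187
```

View pics/top0.png

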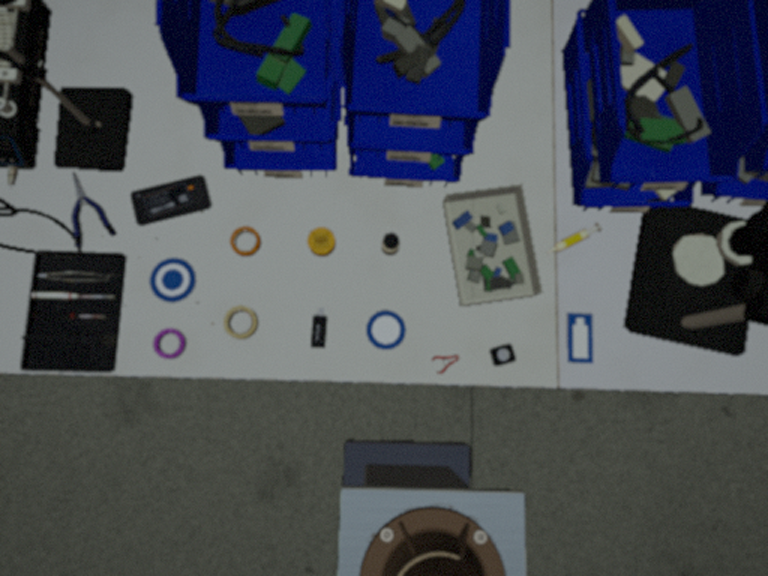

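View pics/side0.png

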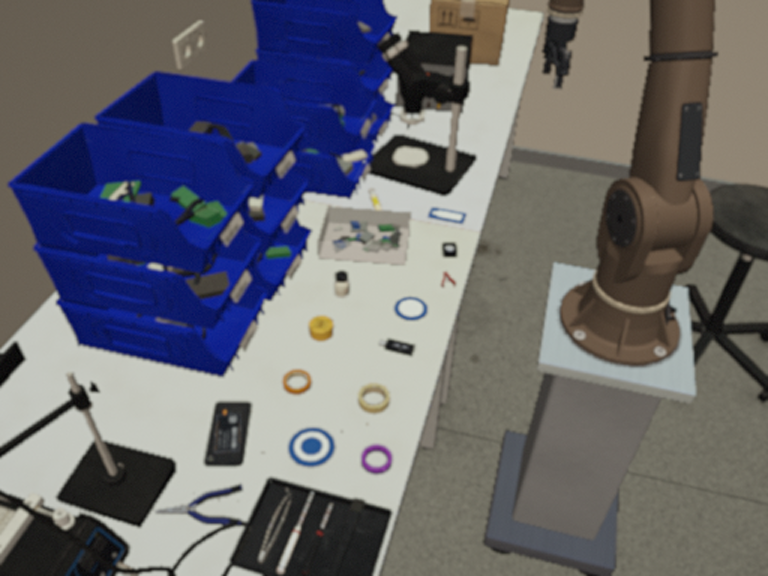

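The top view (1.5× pixels) shows amber tape (245,241), purple look-alike (170,343), masking tape (241,322), tin (321,241) and meter (318,328). The jar is at (390,242), with the ring pad at (172,280), the disc pad at (386,330) and the meter pad at (580,338). The roll at (245,241) is orange-brown, so it is the kapton; (170,343) is purple, so I leave it alone. I'll confirm that in one crop.

Run:
```python
from h import *
f=grab('top'); save(f,'crop1.png',(90,140,420,260),2.4)
h=cv2.cvtColor(f['color'],cv2.COLOR_RGB2HSV)
P=dict(kapton=(245,241,.012),mask=(241,322,.018),tin=(321,241,.026),meter=(318,328,.013),jar=(390,242,.054),padtape=(172,280,.003),padtin=(386,330,.003),padmeter=(580,338,.003),purple=(170,343,.012))
# foreground = differs from bench colour; component centred nearby
bg=np.median(f['color'][150:240,100:340].reshape(-1,3),0)
m=(np.abs(f['color'].astype(int)-bg).max(2)>40).astype(np.uint8)
n,l,st,c=cv2.connectedComponentsWithStats(cv2.morphologyEx(m,cv2.MORPH_CLOSE,np.ones((3,3))))
for k,(u,v,z) in P.items():
    u/=1.5;v/=1.5
    d=np.where(st[:,4]>40,np.hypot(*(st[:,:2]+st[:,2:4]/2-[u,v]).T),99); i=d.argmin()
    pts=np.argwhere(l==i)[:,::-1].astype(np.float32)
    w=plane(f,pts,z)[:,:2].astype(np.float32)
    rc=cv2.minAreaRect(w)
    print(k,np.round(d[i],1),np.round(plane(f,[(u,v)],z)[0,:2],3),'rect',np.round(rc[0],4),np.round(rc[1],3),round(rc[2],1), 'circ',np.round(cv2.minEnclosingCircle(w)[0],4))
```

```text
kapton 0.4 [0.574 0.349] rect [0.5738 0.3493] [0.055 0.051] 46.9 circ [0.5747 0.3489]
mask 0.5 [0.427 0.345] rect [0.4271 0.3457] [0.058 0.052] 65.3 circ [0.4268 0.346 ]
tin 1.0 [0.575 0.211] rect [0.5746 0.2113] [0.05  0.048] 2.1 circ [0.5747 0.2124]
meter 2.4 [0.42  0.211] rect [0.4157 0.2103] [0.056 0.026] 1.6 circ [0.4157 0.2104]
jar 1.3 [0.571 0.089] rect [0.5695 0.0885] [0.038 0.026] 1.6 circ [0.5694 0.0898]
padtape 0.4 [0.5   0.475] rect [0.5016 0.4759] [0.033 0.035] 2.0 circ [0.5013 0.4758]
padtin 0.2 [0.421 0.09 ] rect [0.4224 0.0909] [0.069 0.069] 65.2 circ [0.4228 0.091 ]
padmeter 0.2 [ 0.418 -0.261] rect [ 0.419  -0.2593] [0.044 0.089] 88.7 circ [ 0.4191 -0.2603]
purple 0.5 [0.387 0.466] rect [0.3872 0.4685] [0.05  0.055] 1.7 circ [0.3867 0.4683]
```

View pics/crop1.png

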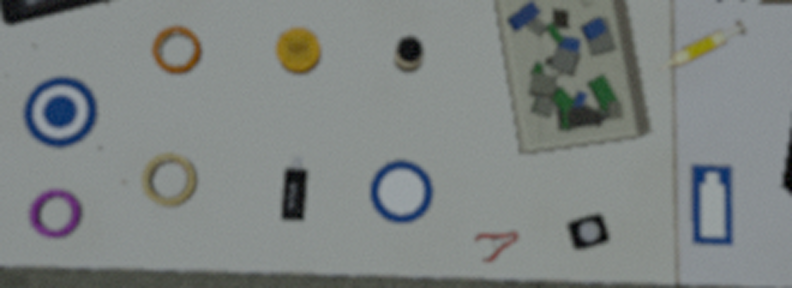

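The crop confirms it: amber roll at (177,49), purple at (55,213) and beige at (169,180). The ring pad is at (61,112), the disc pad at (402,191), and the meter's plug points to +x. First I go above the meter pad.

```bash
python3 -m inch '[0.56,0.97,0,0,0,-0.25,0.56,0.97,0,0,0,-0.25,0.56,0.97,0,0,0,-0.25,0.56,0.97,0,0,0,-0.25,0.56,0.97,0,0,0,-0.25,0.56,0.97,0,0,0,-0.25,0.56,0.97,0,0,0,-0.25,0.56,0.97,0,0,0,-0.25,0.56,0.97,0,0,0,-0.25,0.56,0.97,0,0,0,-0.25,0.56,0.97,0,0,0,-0.25,0,0,0,0,0,0]'
python3 - <<'E'
from h import *
f=grab('wrist'); save(f,'w1.png'); print(-f['R'].T@f['t'],f['R'][2]); print(r.observe()['tcp_pos'],r.observe()['tcp_rot'])
print(plane(f,[(256,192)],0))
print(proj(f,[[.419,-.26,.003]]))
E
```

```text
time_s: 1.65
tcp_pos: [0.4213, -0.2563, 0.2312]
tcp_rot: [1.0, 0.003, 0.0, -0.001]
ft_force: [-0.5, -1.2, 0.2]
width: 0.0855
finger_force: 0.0
[ 0.50454694 -0.25707083  0.37377608] [-0.32501477 -0.00111036 -0.94570829]
[ 0.42033684 -0.25800186  0.23120199] [ 9.99997512e-01  2.22478682e-03 -1.26258373e-04 -1.03116408e-04]
[[ 0.37883915 -0.26146914  0.        ]]
[[255.05969743 159.58483294]]
```

View pics/w1.png

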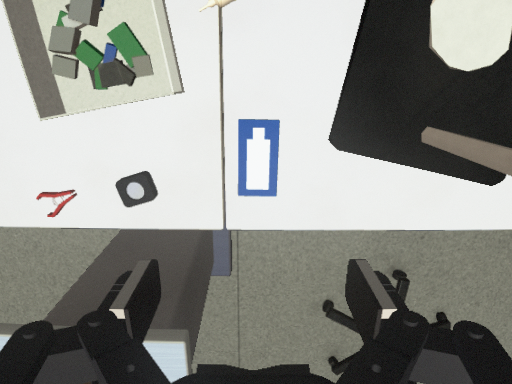

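The wrist view is sharp: the meter pad is at (259,157) with its plug end toward +x (up in the picture). Next I measure it precisely and move towards the meter.

```bash
cat >> h.py <<'E'
def meas(f,mask,X,z,rad=60):
    "mask component(s) near projected X -> world minAreaRect at height z, hull area centroid"
    u,v=proj(f,[[X[0],X[1],z]])[0]
    n,l,st,c=cv2.connectedComponentsWithStats(mask.astype(np.uint8))
    yy,xx=np.mgrid[:384,:512]; near=(np.hypot(xx-u,yy-v)<rad)
    cnt=np.bincount(l[near],minlength=n); cnt[0]=0; i=cnt.argmax()
    w=plane(f,np.argwhere(l==i)[:,::-1],z)[:,:2].astype(np.float32)
    rc=cv2.minAreaRect(w); M=cv2.moments(cv2.convexHull(w))
    return np.round(rc[0],4),np.round(rc[1],4),round(rc[2],1),'hull',np.round([M['m10']/M['m00'],M['m01']/M['m00']],4),'ellipse',np.round(cv2.fitEllipse(cv2.convexHull(w))[0],4)
def hsv(f): return cv2.cvtColor(f['color'],cv2.COLOR_RGB2HSV)
E
python3 - <<'E'
from h import *
f=grab('wrist');h=hsv(f)
print(meas(f,(abs(h[...,0].astype(int)-110)<12)&(h[...,1]>140)&(h[...,2]>80),(.419,-.26),.003))
E
python3 -m inch '[0,1,0,0,0,0,0,1,0,0,0,0,0,1,0,0,0,0,0,1,0,0,0,0,0,1,0,0,0,0,0,1,0,0,0,0,0,1,0,0,0,0,0,1,0,0,0,0,0,1,0,0,0,0,0,1,0,0,0,0,0,1,0,0,0,0,0,1,0,0,0,0]'
python3 -m inch '[0,1,0,0,0,0,0,1,0,0,0,0,0,1,0,0,0,0,0,0.5,0,0,0,0,0,0,0,0,0,0]'
python3 - <<'E'
from h import *
f=grab('wrist'); save(f,'w2.png'); o=r.observe();print(o['tcp_pos'],o['tcp_rot'])
for X in [(.422,.21,.013),(.575,.212,.026),(.4226,.091,.003),(.427,.346,.018),(.57,.089,.05)]: print(X,proj(f,[X]))
E
```

```text
(array([ 0.4299, -0.2638]), array([0.0678, 0.0444]), 0.3, 'hull', array([ 0.4326, -0.2628]), 'ellipse', array([ 0.443 , -0.2634]))
time_s: 3.25
tcp_pos: [0.4202, 0.1006, 0.2313]
tcp_rot: [1.0, -0.0, 0.0, 0.0]
ft_force: [0.8, 0.1, -0.5]
width: 0.0856
finger_force: 0.0
time_s: 3.88
tcp_pos: [0.4202, 0.2058, 0.2312]
tcp_rot: [1.0, 0.001, -0.0, 0.0]
ft_force: [-0.9, -0.7, 0.8]
width: 0.0854
finger_force: 0.0
[0.42015687 0.20491128 0.2310875 ] [ 9.99999671e-01  6.43888125e-04 -2.26836198e-04  4.37986425e-04]
(0.422, 0.21, 0.013) [[247.83285066 157.84942619]]
(0.575, 0.212, 0.026) [[245.20833106   3.04360668]]
(0.4226, 0.091, 0.003) [[351.6653739  155.83479439]]
(0.427, 0.346, 0.018) [[124.64409969 154.55833502]]
(0.57, 0.089, 0.05) [[382.72142658   5.65438444]]
```

View pics/w2.png

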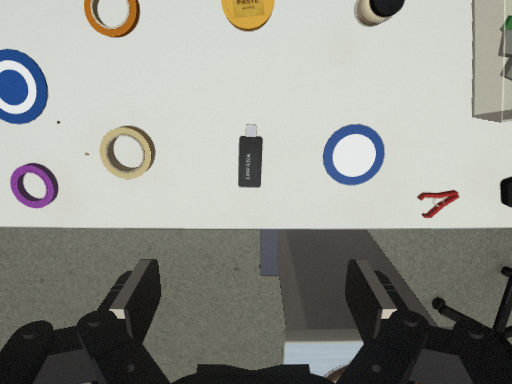

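w2 shows the meter at (250,157) with its plug up (+x), the tin pad at (354,155), the masking tape at (127,153), the tin at (248,8) and the ring pad at (14,87). Next I measure these.

Run:
```python
from h import *
f=grab('wrist');h=hsv(f).astype(int);H,S,V=h[...,0],h[...,1],h[...,2]
print('bench hsv',h[100,300],'mask',h[150,104],'meter',h[170,243],'pad',h[131,340],'plug',h[130,251])
print('meter body',meas(f,V<90,(.415,.21),.013,25))
print('plug+body',plane(f,[(251,124),(250,187.5)],.0065))
print('padtin',meas(f,(abs(H-110)<15)&(S>120),(.4226,.091),.003))
b=(S>40)&(H<40)
print('mask',meas(f,b,(.427,.346),.018,40))
```

```text
bench hsv [ 36   6 216] mask [ 25  55 167] meter [ 0  4 63] pad [109 149 145] plug [105   5 194]
meter body (array([0.4177, 0.2077]), array([0.0246, 0.0572]), 89.3, 'hull', array([0.4175, 0.2078]), 'ellipse', array([0.4184, 0.2079]))
plug+body [[0.45850925 0.20545963 0.0065    ]
 [0.385313   0.20666798 0.0065    ]]
padtin (array([0.4237, 0.0893]), array([0.0678, 0.07  ]), 0.6, 'hull', array([0.4236, 0.0891]), 'ellipse', array([0.4237, 0.0891]))
mask (array([0.4299, 0.3439]), array([0.0572, 0.0621]), 42.3, 'hull', array([0.4295, 0.3435]), 'ellipse', array([0.4296, 0.3437]))
```

```bash
python3 -m inch '[0.12,0.07,-1,0,0,0,0,0,-1,0,0,0,0,0,-1,0,0,0,0,0,-1,0,0,0,0,0,-1,0,0,0,0,0,-1,0,0,0,0,0,-0.7,0,0,0,0,0,-0.5,0,0,0,0,0,-0.35,0,0,0,0,0,0,0,0,0]' 1 40
python3 -m inch '[0,0,0,0,0,0,0,0,0,0,0,0,0,0,0,0,0,0,0,0,0,0,0,0,0,0,0,0,0,0,0,0,0,0,0,0]' 0 40
python3 -m inch '[0,0,0.5,0,0,0,0,0,1,0,0,0,0,0,1,0,0,0,0,0,1,0,0,0]'
python3 - <<'E'
from h import *
f=grab('wrist'); save(f,'w3.png'); o=r.observe();print(o['tcp_pos'],o['tcp_rot'],o['width'])
p=o['tcp_pos'];print(proj(f,[p,p+[.03,0,0],p+[-.03,0,0]]))
E
```

```text
time_s: 5.22
tcp_pos: [0.4235, 0.2077, 0.0045]
tcp_rot: [1.0, 0.001, -0.0, 0.0]
ft_force: [-0.5, 0.0, 0.2]
width: 0.0854
finger_force: 0.0
time_s: 5.98
tcp_pos: [0.4238, 0.2083, 0.0054]
tcp_rot: [1.0, 0.001, 0.0, -0.0]
ft_force: [-1.8, -0.8, 7.5]
width: 0.0246
finger_force: 39.0
time_s: 6.48
tcp_pos: [0.4234, 0.2081, 0.1117]
tcp_rot: [1.0, 0.001, 0.0, -0.0]
ft_force: [0.2, 0.2, -0.3]
width: 0.0248
finger_force: 39.7
[0.42495299 0.20930017 0.11497815] [ 0.99999625  0.00105555  0.00223054 -0.00118374] 0.0244418249064435
[[247.86232176 260.91068997]
 [247.64766395 202.29817515]
 [248.0678345  312.02224294]]
```

View pics/w3.png

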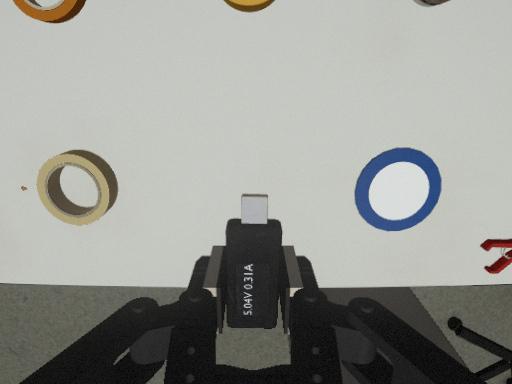

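The meter is held; it shows at column 254 against the predicted TCP column 248. So wrist-camera y reads about 3 mm low, which matches the top camera's difference. I carry it toward its pad.

```bash
python3 -m inch '[0,-1,0,0,0,0,0,-1,0,0,0,0,0,-1,0,0,0,0,0,-1,0,0,0,0,0,-1,0,0,0,0,0,-1,0,0,0,0,0,-1,0,0,0,0,0,-1,0,0,0,0,0,-1,0,0,0,0,0,-1,0,0,0,0,0,-1,0,0,0,0,0,-1,0,0,0,0]'
python3 -m inch '[0,0,0,0,0,0,0,0,0,0,0,0]'
python3 - <<'E'
from h import *
f=grab('wrist'); save(f,'w4.png'); o=r.observe();print(o['tcp_pos'],o['width'])
h=hsv(f).astype(int);H,S,V=h[...,0],h[...,1],h[...,2]
m=(abs(H-110)<15)&(S>100)&(V>50)
print(meas(f,m,(.42,-.26),.003,90))
ys,xs=np.where(m&(np.arange(512)>300)[None]);print(xs.min(),xs.max(),ys.min(),ys.max())
print(meas(f,m|((V>180)&False),(.45,-.26),.003,60))
E
```

```text
time_s: 8.02
tcp_pos: [0.4235, -0.1528, 0.1106]
tcp_rot: [1.0, 0.001, 0.0, 0.0]
ft_force: [0.6, -0.2, -0.2]
width: 0.0248
finger_force: 39.8
time_s: 8.28
tcp_pos: [0.4235, -0.1513, 0.1102]
tcp_rot: [1.0, 0.001, 0.0, -0.0]
ft_force: [-0.4, 0.9, -0.4]
width: 0.0243
finger_force: 39.8
[ 0.42363091 -0.1510022   0.11016541] 0.024596612755519453
(array([ 0.4203, -0.2625]), array([0.0455, 0.0883]), 89.5, 'hull', array([ 0.4203, -0.2625]), 'ellipse', array([ 0.4183, -0.2615]))
356 424 141 244
(array([ 0.4203, -0.2625]), array([0.0455, 0.0883]), 89.5, 'hull', array([ 0.4203, -0.2625]), 'ellipse', array([ 0.4183, -0.2615]))
```

View pics/w4.png

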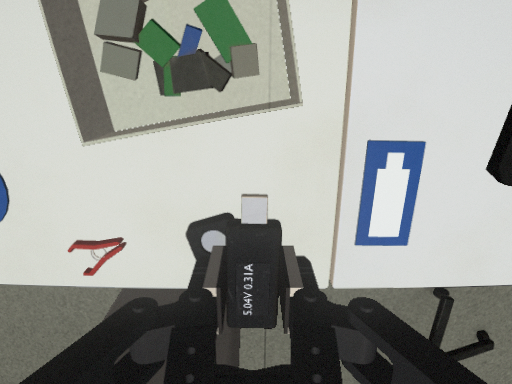

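w4 shows the pad at (391,193) and the held meter's plug tip at (255,194). I check the held offset in x.

Run:
```python
from h import *
f=grab('wrist')
print(plane(f,[(255,194)],.1125),plane(f,[(253.5,219),(251,328)],.119), plane(f,[(227,260),(281,260)],.119))
```

```text
[[ 0.45877603 -0.15308212  0.1125    ]] [[ 0.44940341 -0.15242692  0.119     ]
 [ 0.38972138 -0.1513729   0.119     ]] [[ 0.42885021 -0.14029667  0.119     ]
 [ 0.4289121  -0.16515756  0.119     ]]
```

```bash
python3 -m inch '[-0.1,-0.9,0,0,0,0,0,-0.9,0,0,0,0,0,-0.9,0,0,0,0,0,-0.9,0,0,0,0,0,0,-1,0,0,0,0,0,-1,0,0,0,0,0,-0.7,0,0,0,0,0,-0.4,0,0,0,0,0,-0.2,0,0,0,0,0,-0.08,0,0,0,0,0,0,0,0,0]'
python3 -m inch '[0,0,0,0,0,0,0,0,0,0,0,0,0,0,0,0,0,0,0,0,0,0,0,0]' 1
python3 -m inch '[0,0.5,0.5,0,0,0,0,0.5,1,0,0,0,0,0.5,1,0,0,0,0,0.5,1,0,0,0,0,0.5,1,0,0,0,0,0,0,0,0,0]'
python3 - <<'E'
from h import *
f=grab('wrist'); save(f,'w5.png',(150,60,450,260),2.5); o=r.observe();print(o['tcp_pos'],o['width'])
h=hsv(f).astype(int);H,S,V=h[...,0],h[...,1],h[...,2]
m=(abs(H-110)<15)&(S>100)&(V>50)
print(meas(f,m,(.42,-.26),.003,90)); print('body',meas(f,V<90,(.415,-.26),.016,30))
E
```

```text
time_s: 9.75
tcp_pos: [0.4209, -0.26, 0.0089]
tcp_rot: [1.0, 0.001, 0.0, 0.0]
ft_force: [-0.5, -0.0, -0.8]
width: 0.0249
finger_force: 39.8
time_s: 10.25
tcp_pos: [0.4206, -0.2599, 0.0085]
tcp_rot: [1.0, 0.001, 0.0, 0.0]
ft_force: [0.0, 0.1, 0.7]
width: 0.0853
finger_force: 0.0
time_s: 11.0
tcp_pos: [0.422, -0.1832, 0.1462]
tcp_rot: [1.0, 0.002, 0.002, 0.001]
ft_force: [0.1, -0.1, -0.4]
width: 0.0857
finger_force: 0.0
[ 0.42113701 -0.18391128  0.144833  ] 0.08550788185801045
(array([ 0.4201, -0.2626]), array([0.0454, 0.0886]), 89.1, 'hull', array([ 0.4203, -0.2626]), 'ellipse', array([ 0.4184, -0.2627]))
body (array([ 0.4149, -0.2592]), array([0.0272, 0.0586]), 88.3, 'hull', array([ 0.4149, -0.2592]), 'ellipse', array([ 0.4149, -0.2593]))
```

View pics/w5.png

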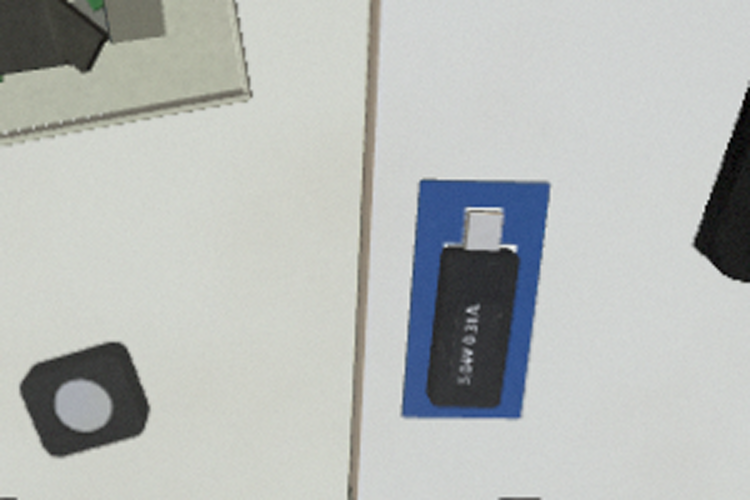

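w5 shows the meter on its pad, with x looking good, but the view is oblique. I look from straight behind to judge y.

```bash
python3 -m inch '[0,-0.86,0,0,0,0,0,-0.86,0,0,0,0,0,-0.86,0,0,0,0,0,0,0,0,0,0,0,0,0,0,0,0]'
python3 - <<'E'
from h import *
f=grab('wrist'); save(f,'w6.png',(200,80,320,230),4); o=r.observe();print(o['tcp_pos'],-f['R'].T@f['t'])
h=hsv(f).astype(int);H,S,V=h[...,0],h[...,1],h[...,2]
m=(abs(H-110)<15)&(S>100)&(V>50)
print(meas(f,m,(.42,-.26),.003,90)); print('body',meas(f,V<90,(.415,-.26),.016,30))
E
```

```text
time_s: 11.68
tcp_pos: [0.4201, -0.2614, 0.1428]
tcp_rot: [1.0, 0.001, -0.001, -0.001]
ft_force: [0.5, -0.5, 0.0]
width: 0.0851
finger_force: 0.0
[ 0.42024268 -0.26121696  0.14294316] [ 0.503536   -0.26259273  0.28521358]
(array([ 0.4201, -0.263 ]), array([0.0449, 0.0888]), 89.3, 'hull', array([ 0.4202, -0.263 ]), 'ellipse', array([ 0.4203, -0.2639]))
body (array([ 0.4149, -0.2609]), array([0.0252, 0.0578]), 88.2, 'hull', array([ 0.4149, -0.2609]), 'ellipse', array([ 0.4134, -0.261 ]))
```

View pics/w6.png

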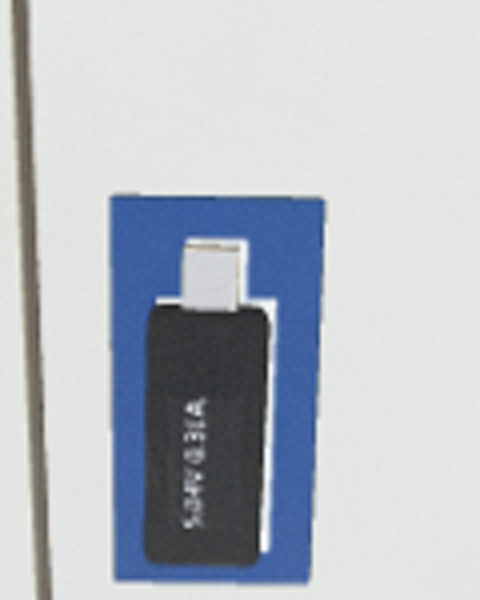

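The meter sits about 2 mm too far to +y (a white strip shows at (265,430)). I straddle it at the right y, close gently and open again. Then I go on to the tin.

```bash
python3 -m inch '[0,0,-1,0,0,0,0,0,-1,0,0,0,0,0,-1,0,0,0,0,0,-0.8,0,0,0,0,0,-0.5,0,0,0,0,0,-0.19,0,0,0,0,0,0,0,0,0]'
python3 -m inch '[0,0,0,0,0,0,0,0,0,0,0,0,0,0,0,0,0,0,0,0,0,0,0,0,0,0,0,0,0,0,0,0,0,0,0,0]' 0 20
python3 -m inch '[0,0,0,0,0,0,0,0,0,0,0,0,0,0,0,0,0,0,0,0,0,0,0,0]' 1
python3 -m inch '[0,0,0.5,0,0,0,0,0,1,0,0,0,0,0,1,0,0,0,0,0,1,0,0,0,0,0,1,0,0,0,0,0,0,0,0,0]'
python3 - <<'E'
from h import *
f=grab('wrist'); save(f,'w7.png',(200,80,320,230),3); o=r.observe();print(o['tcp_pos'],-f['R'].T@f['t'])
h=hsv(f).astype(int);H,S,V=h[...,0],h[...,1],h[...,2]
m=(abs(H-110)<15)&(S>100)&(V>50)
print(meas(f,m,(.42,-.26),.003,90)); print('body',meas(f,V<90,(.415,-.26),.016,30))
E
```

```text
time_s: 12.6
tcp_pos: [0.4208, -0.2621, 0.0089]
tcp_rot: [1.0, 0.001, 0.0, 0.0]
ft_force: [-0.2, -0.1, -0.1]
width: 0.0853
finger_force: 0.0
time_s: 13.35
tcp_pos: [0.4207, -0.2624, 0.0091]
tcp_rot: [1.0, 0.001, 0.0, 0.0]
ft_force: [-1.8, 0.4, 6.4]
width: 0.0254
finger_force: 20.9
time_s: 13.85
tcp_pos: [0.4205, -0.2623, 0.0087]
tcp_rot: [1.0, 0.001, -0.0, 0.0]
ft_force: [0.6, 0.4, 0.3]
width: 0.0855
finger_force: 0.0
time_s: 14.6
tcp_pos: [0.422, -0.2629, 0.1468]
tcp_rot: [1.0, 0.001, 0.002, 0.001]
ft_force: [-0.5, -0.1, -0.0]
width: 0.0855
finger_force: 0.0
[ 0.42114157 -0.26262357  0.14528591] [ 0.50465563 -0.2635577   0.28965973]
(array([ 0.4201, -0.2629]), array([0.0449, 0.0887]), 89.3, 'hull', array([ 0.42 , -0.263]), 'ellipse', array([ 0.4239, -0.2629]))
body (array([ 0.4152, -0.2635]), array([0.0254, 0.0579]), 89.2, 'hull', array([ 0.415 , -0.2634]), 'ellipse', array([ 0.4135, -0.2633]))
```

View pics/w7.png

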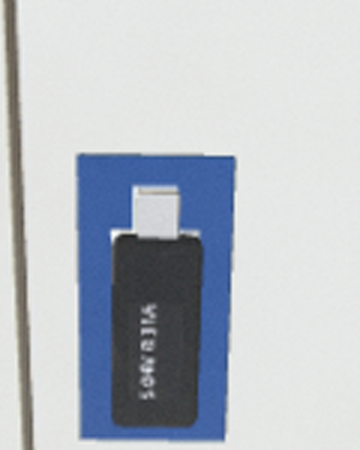

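The meter is now centred (body y matches the pad within 0.5 mm, angle within 0.1°). On to the tin.

```bash
python3 -m inch '[0.17,0.98,0,0,0,0,0.17,0.98,0,0,0,0,0.17,0.98,0,0,0,0,0.17,0.98,0,0,0,0,0.17,0.98,0,0,0,0,0.17,0.98,0,0,0,0,0.17,0.98,0,0,0,0,0.17,0.98,0,0,0,0,0.17,0.98,0,0,0,0,0.17,0.98,0,0,0,0,0.17,0.98,0,0,0,0,0.17,0.98,0,0,0,0]' 1 40
python3 -m inch '[0.17,0.98,0,0,0,0,0.17,0.98,0,0,0,0,0.17,0.98,0,0,0,0,0.17,0.98,0,0,0,0,0,0,0,0,0,0,0,0,0,0,0,0]'
python3 - <<'E'
from h import *
f=grab('wrist'); o=r.observe();print(o['tcp_pos'])
h=hsv(f).astype(int);H,S,V=h[...,0],h[...,1],h[...,2]
print('tin top',meas(f,(S>110)&(H<35),(.576,.21),.026,30), h[tuple(proj(f,[[.576,.21,.026]])[0].astype(int)[::-1])])
E
```

```text
time_s: 16.15
tcp_pos: [0.4811, 0.0912, 0.143]
tcp_rot: [1.0, 0.001, -0.001, 0.0]
ft_force: [0.3, -0.3, 0.0]
width: 0.0851
finger_force: 0.0
time_s: 16.9
tcp_pos: [0.5016, 0.2073, 0.143]
tcp_rot: [1.0, 0.001, -0.001, 0.001]
ft_force: [-0.4, 0.3, -0.5]
width: 0.0855
finger_force: 0.0
[0.50177368 0.20685099 0.14313875]
tin top (array([0.5782, 0.21  ]), array([0.0492, 0.0494]), 44.8, 'hull', array([0.5779, 0.2099]), 'ellipse', array([0.578 , 0.2099])) [ 20 173 127]
```

```bash
python3 -m inch '[0.83,0.08,0,0,0,0,0.83,0,0,0,0,0,0.84,0,0,0,0,0,0,0,-1,0,0,0,0,0,-1,0,0,0,0,0,-1,0,0,0,0,0,-0.8,0,0,0,0,0,-0.5,0,0,0,0,0,-0.31,0,0,0,0,0,0,0,0,0]'
python3 -m inch '[0,0,0,0,0,0,0,0,0,0,0,0,0,0,0,0,0,0,0,0,0,0,0,0,0,0,0,0,0,0]' 0 40
python3 -m inch '[0,0,0.5,0,0,0,0,0,1,0,0,0,0,0,1,0,0,0,0,0,1,0,0,0,0,0,0,0,0,0]'
python3 - <<'E'
from h import *
f=grab('wrist'); save(f,'w8.png'); o=r.observe();print(o['tcp_pos'],o['width'])
h=hsv(f).astype(int);H,S,V=h[...,0],h[...,1],h[...,2]
z=o['tcp_pos'][2]-.005+.026
print('tin top',meas(f,(S>110)&(H<35),o['tcp_pos'],z,40))
E
```

```text
time_s: 18.2
tcp_pos: [0.5771, 0.2102, 0.0053]
tcp_rot: [1.0, 0.001, -0.0, 0.0]
ft_force: [-0.7, -0.5, 0.9]
width: 0.0856
finger_force: 0.0
time_s: 18.82
tcp_pos: [0.5776, 0.2108, 0.0065]
tcp_rot: [1.0, 0.001, 0.001, -0.0]
ft_force: [-2.0, -0.6, 6.4]
width: 0.0483
finger_force: 40.9
time_s: 19.45
tcp_pos: [0.5788, 0.2115, 0.114]
tcp_rot: [1.0, 0.001, 0.003, -0.001]
ft_force: [-1.3, 0.1, -0.9]
width: 0.0483
finger_force: 41.7
[0.57789846 0.21085431 0.11220435] 0.04865915924515148
tin top (array([0.5837, 0.2107]), array([0.0584, 0.0493]), 3.5, 'hull', array([0.5829, 0.2102]), 'ellipse', array([0.5831, 0.2103]))
```

View pics/w8.png

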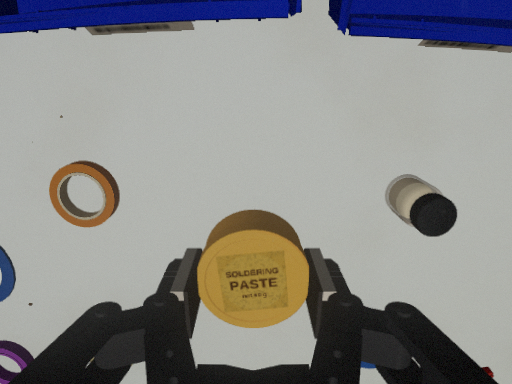

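The tin is held (255,270) and the jar stands untouched at (425,207). I carry the tin back in x and measure the disc pad from there.

```bash
python3 -m inch '[-0.86,0,0,0,0,0,-0.86,0,0,0,0,0,-0.86,0,0,0,0,0,-0.86,0,0,0,0,0,-0.86,0,0,0,0,0,-0.86,0,0,0,0,0,0,0,0,0,0,0]'
python3 - <<'E'
from h import *
f=grab('wrist'); o=r.observe();print(o['tcp_pos'],o['width'])
h=hsv(f).astype(int);H,S,V=h[...,0],h[...,1],h[...,2]
print('padtin',meas(f,(abs(H-110)<15)&(S>110),(.423,.09),.003,60))
E
```

```text
time_s: 20.38
tcp_pos: [0.4201, 0.2101, 0.1099]
tcp_rot: [1.0, 0.002, -0.001, 0.001]
ft_force: [-0.1, 0.2, 0.1]
width: 0.0484
finger_force: 41.7
[0.4216028  0.21020782 0.11007674] 0.0481982749842999
padtin (array([0.4235, 0.0894]), array([0.0706, 0.0701]), 51.9, 'hull', array([0.4235, 0.0892]), 'ellipse', array([0.4234, 0.0891]))
```

```bash
python3 -m inch '[0.01,-1,0,0,0,0,0,-1,0,0,0,0,0,-1,0,0,0,0,0,-1,0,0,0,0,0,-0.02,-1,0,0,0,0,0,-1,0,0,0,0,0,-0.7,0,0,0,0,0,-0.4,0,0,0,0,0,-0.2,0,0,0,0,0,-0.08,0,0,0,0,0,0,0,0,0]'
python3 -m inch '[0,0,0,0,0,0,0,0,0,0,0,0,0,0,0,0,0,0,0,0,0,0,0,0]' 1
python3 -m inch '[0,0,0.5,0,0,0,0,0,1,0,0,0,0,0,1,0,0,0,0,0,1,0,0,0,0,0,1,0,0,0,0,0,0,0,0,0]'
python3 - <<'E'
from h import *
f=grab('wrist'); save(f,'w9.png',(190,90,330,250),3.5); o=r.observe();print(o['tcp_pos'],-f['R'].T@f['t'])
h=hsv(f).astype(int);H,S,V=h[...,0],h[...,1],h[...,2]
print('padtin',meas(f,((abs(H-110)<15)&(S>110)),(.423,.09),.003,60))
# fit tin lid vs pad
print('tin top',meas(f,(S>110)&(H<35),(.423,.09),.029,30))
E
```

```text
time_s: 21.8
tcp_pos: [0.4232, 0.0901, 0.0096]
tcp_rot: [1.0, 0.001, 0.001, -0.0]
ft_force: [-0.2, -0.4, -1.1]
width: 0.0487
finger_force: 41.7
time_s: 22.3
tcp_pos: [0.4227, 0.0899, 0.009]
tcp_rot: [1.0, 0.001, 0.0, 0.0]
ft_force: [-0.3, 0.1, -0.5]
width: 0.0854
finger_force: 0.0
time_s: 23.05
tcp_pos: [0.424, 0.0903, 0.1458]
tcp_rot: [1.0, 0.001, 0.002, -0.0]
ft_force: [-0.2, 0.7, -0.2]
width: 0.0855
finger_force: 0.0
[0.42318403 0.08993286 0.14460678] [0.50670106 0.08916022 0.28870111]
padtin (array([0.4273, 0.0885]), array([0.0622, 0.0695]), 0.1, 'hull', array([0.4255, 0.0885]), 'ellipse', array([0.4237, 0.0886]))
tin top (array([0.4261, 0.0889]), array([0.0525, 0.0496]), 0.1, 'hull', array([0.4256, 0.0888]), 'ellipse', array([0.4256, 0.0888]))
```

View pics/w9.png

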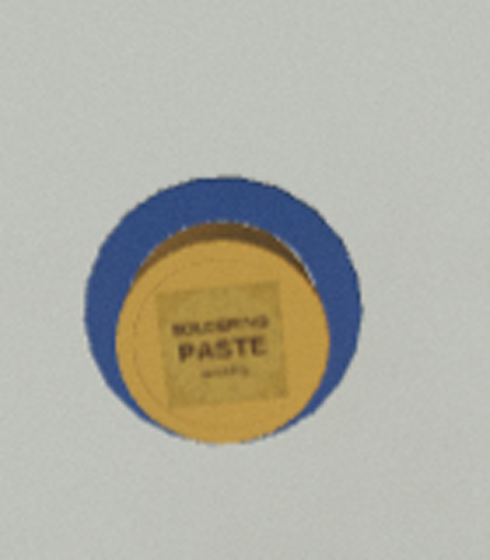

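The tin is centred (y within 0.3 mm, x within about 1 mm). Next is the masking tape.

```bash
python3 -m inch '[0,1,0,0,0,0,0,1,0,0,0,0,0,1,0,0,0,0,0,1,0,0,0,0,0,1,0,0,0,0,0,1,0,0,0,0,0,1,0,0,0,0,0,1,0,0,0,0,0,0.5,0,0,0,0,0,0,0,0,0,0,0,0,0,0,0,0]' 1 40
python3 - <<'E'
from h import *
f=grab('wrist'); save(f,'w10.png'); o=r.observe();print(o['tcp_pos'])
h=hsv(f).astype(int);H,S,V=h[...,0],h[...,1],h[...,2]
b=(S>35)&(H<40)
print('mask',meas(f,b,(.429,.345),.018,40))
ys,xs=np.where(b&(V>90)&(np.arange(384)<230)[:,None]);
print('padtape',meas(f,((abs(H-110)<15)&(S>110)),(.5025,.474),.003,60))
print('kapton',meas(f,(S>110)&(H<25),(.576,.3475),.012,40))
E
```

```text
time_s: 24.48
tcp_pos: [0.4228, 0.3434, 0.1435]
tcp_rot: [1.0, 0.0, -0.0, 0.001]
ft_force: [-0.1, -0.6, -0.5]
width: 0.0854
finger_force: 0.0
[0.42290271 0.3433558  0.14369414]
mask (array([0.4293, 0.3458]), array([0.0576, 0.0599]), 62.4, 'hull', array([0.4294, 0.3461]), 'ellipse', array([0.4293, 0.3462]))
padtape (array([0.5016, 0.4729]), array([0.0801, 0.0802]), 80.3, 'hull', array([0.5015, 0.473 ]), 'ellipse', array([0.5016, 0.4731]))
kapton (array([0.5562, 0.3478]), array([0.0477, 0.0168]), 89.9, 'hull', array([0.5577, 0.3481]), 'ellipse', array([0.5757, 0.348 ]))
```

View pics/w10.png

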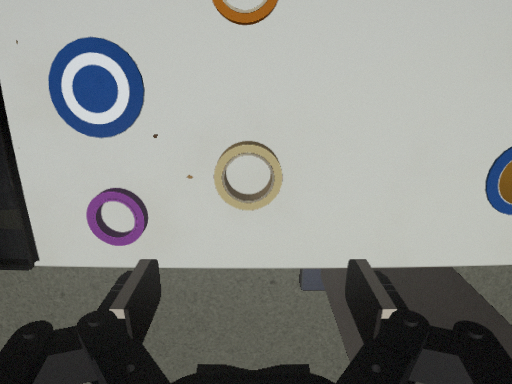

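w10 shows the masking tape at (248,177), the purple roll at (117,217) to be left alone, the ring pad at (96,88) and the kapton at (245,5). I grasp the masking tape.

```bash
python3 -m inch '[0.18,0.03,-1,0,0,0,0,0,-1,0,0,0,0,0,-1,0,0,0,0,0,-0.9,0,0,0,0,0,-0.5,0,0,0,0,0,-0.3,0,0,0,0,0,0,0,0,0]'
python3 -m inch '[0,0,0,0,0,0,0,0,0,0,0,0,0,0,0,0,0,0,0,0,0,0,0,0,0,0,0,0,0,0]' 0 40
python3 -m inch '[0,0,0.5,0,0,0,0,0,1,0,0,0,0,0,1,0,0,0,0,0,1,0,0,0,0,0,0,0,0,0]'
python3 - <<'E'
from h import *
f=grab('wrist'); o=r.observe();print(o['tcp_pos'],o['width'])
h=hsv(f).astype(int);H,S,V=h[...,0],h[...,1],h[...,2]
print('padtape',meas(f,((abs(H-110)<15)&(S>110)),(.5025,.474),.003,60))
print('kapton',meas(f,(S>110)&(H<25),(.576,.3475),.012,40))
E
```

```text
time_s: 25.4
tcp_pos: [0.4282, 0.3457, 0.0031]
tcp_rot: [1.0, 0.001, -0.0, 0.0]
ft_force: [0.0, 0.4, 0.2]
width: 0.0852
finger_force: 0.0
time_s: 26.02
tcp_pos: [0.4285, 0.3463, 0.0042]
tcp_rot: [1.0, 0.001, 0.001, -0.0]
ft_force: [-1.2, -1.3, 7.8]
width: 0.0558
finger_force: 41.1
time_s: 26.65
tcp_pos: [0.4293, 0.3471, 0.1112]
tcp_rot: [1.0, 0.001, 0.002, -0.002]
ft_force: [0.4, -0.2, -0.7]
width: 0.0554
finger_force: 43.0
[0.42869231 0.34630849 0.1096674 ] 0.0558421929700765
padtape (array([0.5015, 0.4727]), array([0.0801, 0.0801]), 80.1, 'hull', array([0.5015, 0.473 ]), 'ellipse', array([0.5015, 0.4731]))
kapton (array([0.5565, 0.348 ]), array([0.0168, 0.0481]), 0.0, 'hull', array([0.5579, 0.3482]), 'ellipse', array([0.5745, 0.348 ]))
```

```bash
python3 -m inch '[0.49,0.85,0,0,0,0,0.49,0.85,0,0,0,0,0.49,0.85,0,0,0,0,0.49,0.85,0,0,0,0,0.48,0.85,0,0,0,0,0,0,-1,0,0,0,0,0,-1,0,0,0,0,0,-0.7,0,0,0,0,0,-0.4,0,0,0,0,0,-0.2,0,0,0,0,0,-0.08,0,0,0,0,0,0,0,0,0]'
python3 -m inch '[0,0,0,0,0,0,0,0,0,0,0,0,0,0,0,0,0,0,0,0,0,0,0,0]' 1
python3 -m inch '[0,0,0.5,0,0,0,0,0,1,0,0,0,0,0,1,0,0,0,0,0,1,0,0,0,0,0,1,0,0,0,0,0,0,0,0,0]'
python3 - <<'E'
from h import *
f=grab('wrist'); save(f,'w11.png',(190,90,330,250),3.5); o=r.observe();print(o['tcp_pos'],-f['R'].T@f['t'])
h=hsv(f).astype(int);H,S,V=h[...,0],h[...,1],h[...,2]
print('pad',meas(f,((abs(H-110)<15)&(S>110)),(.5015,.473),.003,60))
print('mask',meas(f,(S>35)&(H<40),(.5015,.473),.021,30))
E
```

```text
time_s: 28.2
tcp_pos: [0.5017, 0.4738, 0.0076]
tcp_rot: [1.0, 0.001, 0.001, -0.001]
ft_force: [-0.3, 0.0, -1.5]
width: 0.0555
finger_force: 43.0
time_s: 28.7
tcp_pos: [0.5013, 0.4734, 0.0067]
tcp_rot: [1.0, 0.001, 0.0, -0.0]
ft_force: [0.4, 0.2, -0.1]
width: 0.085
finger_force: 0.0
time_s: 29.45
tcp_pos: [0.5023, 0.4749, 0.1458]
tcp_rot: [1.0, 0.001, 0.002, -0.002]
ft_force: [-0.7, 1.0, 0.0]
width: 0.0855
finger_force: 0.0
[0.50174985 0.47405125 0.14380874] [0.58506039 0.47330836 0.28862099]
pad (array([0.5022, 0.4733]), array([0.0794, 0.0795]), 0.2, 'hull', array([0.5019, 0.4734]), 'ellipse', array([0.5018, 0.4734]))
mask (array([0.5027, 0.4732]), array([0.0599, 0.0568]), 19.6, 'hull', array([0.5027, 0.4727]), 'ellipse', array([0.5028, 0.4727]))
```

View pics/w11.png

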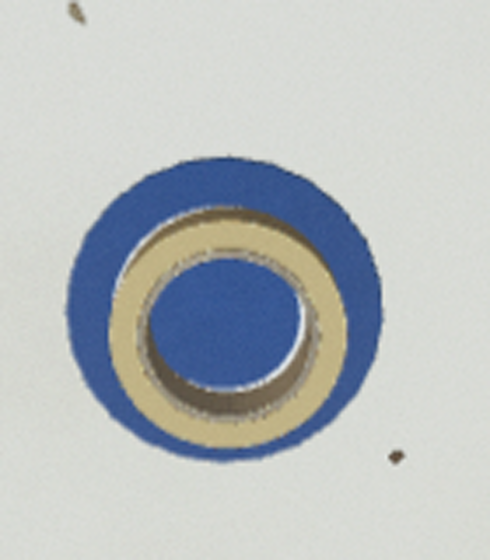

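The masking tape lies flat and about 1 mm off centre, which is good. On to the amber roll.

```bash
python3 -m inch '[0,-0.83,0,0,0,0,0,-0.83,0,0,0,0,0,-0.83,0,0,0,0,0,-0.83,0,0,0,0,0,-0.83,0,0,0,0,0,0,0,0,0,0,0,0,0,0,0,0]'
python3 - <<'E'
from h import *
f=grab('wrist'); o=r.observe();print(o['tcp_pos'])
h=hsv(f).astype(int);H,S,V=h[...,0],h[...,1],h[...,2]
print('kapton',meas(f,(S>110)&(H<25),(.576,.3475),.012,40))
print('mask',meas(f,(S>35)&(H<40),(.5015,.473),.021,30))
E
```

```text
time_s: 30.38
tcp_pos: [0.5009, 0.3494, 0.1414]
tcp_rot: [1.0, 0.001, -0.0, -0.0]
ft_force: [-0.6, 0.5, -1.1]
width: 0.085
finger_force: 0.0
[0.50084586 0.34984237 0.14145749]
kapton (array([0.5761, 0.3482]), array([0.052 , 0.0525]), 0.1, 'hull', array([0.5761, 0.3482]), 'ellipse', array([0.5762, 0.3482]))
mask (array([0.5036, 0.469 ]), array([0.0566, 0.0636]), 40.2, 'hull', array([0.5033, 0.4692]), 'ellipse', array([0.5033, 0.4693]))
```

```bash
python3 -m inch '[0.83,0,0,0,0,0,0.83,0,0,0,0,0,0.83,0,0,0,0,0,0,0,-1,0,0,0,0,0,-1,0,0,0,0,0,-1,0,0,0,0,0,-0.9,0,0,0,0,0,-0.5,0,0,0,0,0,-0.26,0,0,0,0,0,0,0,0,0]'
python3 -m inch '[0,0,0,0,0,0,0,0,0,0,0,0,0,0,0,0,0,0,0,0,0,0,0,0,0,0,0,0,0,0]' 0 40
python3 -m inch '[0,0,0.5,0,0,0,0,0,1,0,0,0,0,0,1,0,0,0,0,0,1,0,0,0,0,0,0,0,0,0]'
python3 - <<'E'
from h import *
f=grab('wrist'); save(f,'w12.png'); o=r.observe();print(o['tcp_pos'],o['width'])
E
```

```text
time_s: 31.68
tcp_pos: [0.576, 0.3492, 0.0019]
tcp_rot: [1.0, 0.001, -0.0, -0.0]
ft_force: [0.8, 0.3, 0.6]
width: 0.0854
finger_force: 0.0
time_s: 32.3
tcp_pos: [0.5765, 0.3492, 0.0033]
tcp_rot: [1.0, 0.001, 0.001, -0.0]
ft_force: [-0.9, -1.0, 5.2]
width: 0.0511
finger_force: 40.5
time_s: 32.92
tcp_pos: [0.5775, 0.3501, 0.1107]
tcp_rot: [1.0, 0.001, 0.002, -0.002]
ft_force: [-0.0, 0.4, -0.8]
width: 0.0509
finger_force: 41.8
[0.57669201 0.34926053 0.10878612] 0.05088414657697065
```

View pics/w12.png

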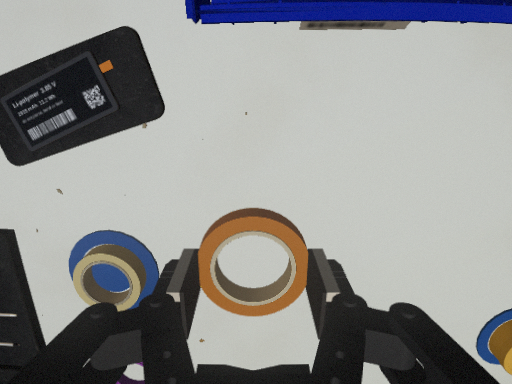

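The amber roll is held level at (253,262). I place it on the masking tape.

```bash
python3 -m inch '[-0.5,0.83,0,0,0,0,-0.5,0.83,0,0,0,0,-0.5,0.83,0,0,0,0,-0.5,0.83,0,0,0,0,-0.48,0.83,0,0,0,0,0,0,-1,0,0,0,0,0,-0.9,0,0,0,0,0,-0.5,0,0,0,0,0,-0.25,0,0,0,0,0,-0.13,0,0,0,0,0,0,0,0,0,0,0,0,0,0,0]'
python3 -m inch '[0,0,0,0,0,0,0,0,0,0,0,0,0,0,0,0,0,0,0,0,0,0,0,0]' 1
python3 -m inch '[0,0,0.3,0,0,0,0,0,1,0,0,0,0,0,1,0,0,0,0,0,1,0,0,0,0,0,1,0,0,0,0,0,0,0,0,0]'
python3 - <<'E'
from h import *
f=grab('wrist'); save(f,'w13.png',(190,90,330,250),3.5); o=r.observe();print(o['tcp_pos'],-f['R'].T@f['t'])
h=hsv(f).astype(int);H,S,V=h[...,0],h[...,1],h[...,2]
print('pad',meas(f,((abs(H-110)<15)&(S>110)),(.5015,.473),.003,60))
print('kapton',meas(f,(S>110)&(H<25),(.5015,.473),.033,40))
print('both',meas(f,(S>35)&(H<40),(.5015,.473),.021,40))
E
```

```text
time_s: 34.48
tcp_pos: [0.5019, 0.4737, 0.0242]
tcp_rot: [1.0, 0.001, 0.0, -0.0]
ft_force: [0.2, -0.1, -1.4]
width: 0.0511
finger_force: 41.8
time_s: 34.98
tcp_pos: [0.5016, 0.4733, 0.0234]
tcp_rot: [1.0, 0.001, -0.0, 0.0]
ft_force: [-0.2, -0.6, -0.2]
width: 0.0856
finger_force: 0.0
time_s: 35.72
tcp_pos: [0.5026, 0.4748, 0.1561]
tcp_rot: [1.0, 0.001, 0.002, -0.002]
ft_force: [0.4, 1.5, -0.7]
width: 0.0854
finger_force: 0.0
[0.5019934  0.47395494 0.15419354] [0.58534282 0.47323787 0.29893684]
pad (array([0.5021, 0.4737]), array([0.0791, 0.0792]), 2.4, 'hull', array([0.502 , 0.4735]), 'ellipse', array([0.5019, 0.4734]))
kapton (array([0.5033, 0.4722]), array([0.0532, 0.0542]), 63.1, 'hull', array([0.5033, 0.4725]), 'ellipse', array([0.5033, 0.4725]))
both (array([0.5016, 0.4726]), array([0.0617, 0.0573]), 24.2, 'hull', array([0.5017, 0.4726]), 'ellipse', array([0.5017, 0.4726]))
```

View pics/w13.png

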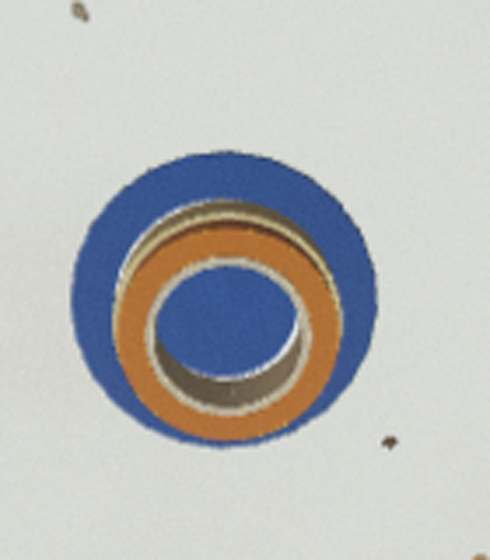

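The stack is flat and centred to about 1 mm. I hand in.

```bash
python3 -c "
from station import r
print(r.close_job())"
```

```text
the job is handed in; nothing more can be done
None
```

The job is handed in at about 36 s: the tin, meter, masking tape and amber tape on top are each within about 1 mm of their pad's centre in my last views, and the gripper never went near the jar or the purple roll; no verdict was returned.

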